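Hold the hidden bolt head behind an espresso machine's bracket

ROBOT

A 6-joint arm with a two-finger parallel gripper is mounted at the origin on the work surface. World frame = base frame: x ahead of the robot, y to its left, z up, the work surface at z = 0. Lengths are in m, angles in rad, forces in N, time in s.
With the tool pointing down it reaches from about 0.325 to 0.9 m from the base axis. Payload 6.1 kg.
Tool frame: the origin (TCP) lies midway between the tips of the shut fingers; the grasp point (between the pads) lies 19 mm behind it; z points along the fingers, y is the line along which they close (so a half turn about z gives the same grasp; the last joint's range is limited). The gripper opens to 85 mm and grips with 20 to 120 N. Pads are 22 mm wide; open, the fingers measure 114 mm over their backs; the gripper's body (76 mm by 85 mm) begins 54 mm behind the grasp point. The pads swing forward as they close: fully open they stand 13 mm farther back than shut.
Start: joints at [1.049, 0.22, 1.526, -0, 1.395, -0.126], TCP at [0.241, 0.577, 0.193] pointing down, gripper open.
Joint ranges: [-2.98, 2.98], [-0.91, 2.08], [0.09, 2.57], [-1.24, 4.39], [0.2, 2.65], [-2.68, 2.68]. Speed limits (rad/s): [2.57, 2.57, 3.01, 3.14, 3.14, 3.14].

INTERFACE

Orientations are given as [roll, pitch, yaw] about the fixed x, y, z axes, in that order (R = Rz(yaw) Ry(pitch) Rx(roll)).
In Python, from plant import movep, move_l, set_joints, gripper_to, hold, inverse_kinematics, observe, get_image, get_calibration, Unreachable, job_done gives the robot as it stands. Calls block until the motion is done:
- movep(position, orientation): joint-space move of the TCP to a pose.
- move_l(position, feed=0.15, rotation=None, max_force=None): straight line of the TCP; rotation=None keeps the orientation; feed is the mean speed in m/s. With max_force (N) it stops when the force on the tool has changed by that much, and returns True; else False.
- set_joints(angles): joint-space move.
- gripper_to(opening, f_grip=None): finger opening in m; f_grip is the grip in N (None keeps the last); returns when the fingers have stopped.
- hold(seconds).
- inverse_kinematics(position, orientation): joint angles nearest the present ones, or None.
- observe(): the state.
- get_image(name): name is "scene" or "top" or "wrist"; returns (picture, depth): 400x640x3 uint8, red, green, blue; 400x640 float32, m along the optical axis (not along the pixel's ray), 0 where there is no reading.
- get_calibration(name): a dict with "intrinsics" (3x3 intrinsics, pixels), "world_from_camera" (4x4, takes a point from camera to world coordinates). Camera axes: x right, y down, z forward; pixel columns grow to the right and rows downward; lengths in m; the calibration is good to about 2 mm. A picture is of the moment at which its call begins: read the wrist's pose just before it. get_calibration takes no time and is no camera call; for the wrist camera it gives the pose at the moment of the call.
A pose or a line that the arm cannot do raises Unreachable and nothing moves.
- job_done(): hands the job in; it is judged then, once.
The state is a dict: "time_s": time; "q": joint angles; "joint_velocities": joint speeds; "joint_torque": joint torques, N m; "eef_pos": TCP position; "tcp_rot": TCP orientation; "ft_force": force on the tool from outside, world axes, zero at the start; "torque": the same for the moment, N m; "opening": finger opening in m; "grasp_force": force on a finger pad.
Only numpy, scipy, OpenCV 4.12 (cv2) and the standard library are available. Lean on these libraries where they do the work, as an engineer would, in place of code of your own. Each camera call takes 0.05 s, during which the arm holds its last target. There are 200 camera calls.

TASK

The slow nut driver clamped to the front of the boiler bracket is dragging its bolt round. Take the spanner that lies across the gap behind the bracket and lay it flat in the blue tool tray and let go of it; then reach down into the gap from above, grip the turning hex head that belongs to the driver and hold it so that it no longer turns. Finish while still holding the head; do not push hard on the machine and leave the other things on the bench where they are.

Things in the scene. Friction and masses are not known exactly. Their poses are not given: they have to be found in the camera images.
- chassis: Opened espresso machine, fixed. Origin on the table under the middle of the gap. x points from the front bracket (robot side) across the gap, y along it. Gap 48 mm wide (x), 220 mm long, open above and at both ends, floor 6 mm above the table. Aluminium bracket and steel rear plate, 5 mm thick, each with a 25 mm flange turned away from the gap; tops at z 115 mm. Copper boiler behind (top 106 mm).
- driver: Green and black round nut driver, fixed, 136 mm long, 47 mm thick, lying along x in front of the bracket, axis 85 mm above the table, on a dark foot. Origin on the table below the centre of its bolt's head; axes as the chassis. It is 45 mm to one side or the other of the middle of the gap, the idle bolt opposite.
- bolt_head (a point): Centre of the bright steel hex head of the driver's bolt (24 mm across flats, 28 over corners, 16 thick, yellow mark on a flat), mid gap, 16 mm clear of either plate, 30 mm below their tops, 85 mm above the table. Axes do not turn with the bolt: x bolt axis, y along the gap, z up. Fingers from above, one each side along y, square it up to two flats as they shut. Thin brass spacer behind it.
- bolt (a joint): Turn of that bolt about its axis (rad). The driver drags it round at about 0.24 rad/s (torque about 0.12 N m) for the whole run, with a hinge that is stiffly damped; a grip of 20 N or more on two flats stops it.
- idle_head (a point): Centre of the dark hex head of the idle bolt (same size and height, fixed, does not turn), 90 mm along the gap from the driven one. Not the one to hold.
- spanner_mid (a point): Centre (half-way up) of the loose steel spanner, 157 mm long, shank 14 mm wide, 8 mm thick, ends up to 26 mm wide, about 0.13 kg. It lies flat, along x, across the gap near its middle, on the two flanges (underside at 115 mm, this point at 119 mm). Its x axis runs along the shank, z up; over the gap there is free space under the shank.
- tray: Open blue tool tray, empty, fixed, 240 mm (x) by 140 mm (y), 30 mm high, walls and floor 4 mm thick. Origin under its centre on the table. To the left or the right of the machine, with a white fittings bin on the other side.
Not all that is in view belongs to the job. What is shaped like the driver but orange is not meant. What is shaped like the part that bears spanner_mid but purple is not meant.

How it is judged:
On the way, in this order (a step that is already met when the one before it is completed fails the run):
1. the spanner lies flat in the blue tray, let go (x of spanner_mid in the frame of tray between -0.05 and 0.05 m and y of spanner_mid in the frame of tray between -0.055 and 0.055 m and z of spanner_mid in the frame of tray below 0.016 m and angle between spanner_mid's own z axis and vertical below 0.15 rad and linear speed of spanner below 0.03 m/s and contact force between the fingers and spanner below 0.1 N), for 0.2 s.
2. the driven bolt head is gripped and no longer turns (velocity of joint bolt between -0.04 and 0.04 rad/s and contact force between the fingers and bolt above 5 N and distance between the grasp point and bolt_head below 0.02 m), for 0.5 s.
At the end, for the whole second after the job is handed in: The spanner lies flat in the blue tray (centre within 50 mm of the tray's centre lengthwise and 55 mm across), and the fingers grip the driver's bolt head (more than 5 N, grasp point within 20 mm of the head's centre) so that it turns slower than 0.04 rad/s, through the last second (all of step 2 and x of spanner_mid in the frame of tray between -0.05 and 0.05 m and y of spanner_mid in the frame of tray between -0.055 and 0.055 m and z of spanner_mid in the frame of tray below 0.016 m and angle between spanner_mid's own z axis and vertical below 0.15 rad); the arm keeps its last pose, push and grip.
It fails at once if the robot pushes on the machine or the idle bolt with more than 25 N (contact force between any of the fingers, the arm and chassis above 25 N or contact force between any of the fingers, the arm and idle above 25 N).
It fails at once if another thing on the bench is shifted by more than 30 mm (distance of any of pitcher, grease, tamper, screwdriver, portafilter, valve, gauge from where it was at the start of the episode above 0.03 m).
It also fails if it takes over 53 s, if anything falls off the work surface, if the arm or the gripper's body presses on something with over 40 N, if the wrist force passes 120 N, or if a joint passes its speed limit or range.

## Working session

There is one attempt and no reset: what is moved stays moved. The work goes in short steps, each a Python script; the robot and the scene stay as the last script left them, time stands still between calls to the robot, and variables do not carry over. Pictures are saved under pics/ and viewed, at most 10 in all, crops included, and the job is handed in when it is done.

```bash
ls; mkdir -p pics
python3 - <<'E'
from plant import *
import cv2,numpy as np
print(observe())
for n in("scene","top"):
    im,d=get_image(n); np.savez(f"pics/{n}.npz",im=im,d=d); cv2.imwrite(f"pics/{n}.png",im[:,:,::-1]); print(n,get_calibration(n))
E
```

```text
pics
{'time_s': 0.0, 'q': array([ 1.04891665e+00,  2.21247897e-01,  1.52763513e+00, -8.54502296e-06,
        1.39468264e+00, -1.26086904e-01]), 'joint_velocities': array([ 0.00049235,  0.00105058,  0.00127133, -0.00036249, -0.00038667,
        0.00090265]), 'joint_torque': array([-1.52254357e-03, -4.96876860e+01, -3.89403176e+01, -2.16334997e-04,
        1.08243251e-02,  1.61032028e-05]), 'eef_pos': array([0.24061586, 0.57608183, 0.19187311]), 'tcp_rot': array([-3.13963425e+00, -2.39768824e-04,  2.74580115e+00]), 'ft_force': array([-0.0372219 ,  0.41798002, -0.03492258]), 'torque': array([ 0.03306504, -0.00464688, -0.00014102]), 'grasp_force': 0.0, 'opening': 0.0854841809730618}
scene {'intrinsics': array([[391.55429487,   0.        , 314.77503816],
       [  0.        , 391.55429487, 197.26144497],
       [  0.        ,   0.        ,   1.        ]]), 'world_from_camera': array([[-0.53522696,  0.55976144, -0.63261302,  1.10983392],
       [ 0.84468564,  0.3491839 , -0.40568063,  0.49253339],
       [-0.0061861 , -0.75149034, -0.65971509,  0.73846369],
       [ 0.        ,  0.        ,  0.        ,  1.        ]])}
top {'intrinsics': array([[520.74408537,   0.        , 308.924551  ],
       [  0.        , 520.74408537, 199.59599913],
       [  0.        ,   0.        ,   1.        ]]), 'world_from_camera': array([[ 0.00798054, -0.99929107,  0.03679227,  0.41788629],
       [-0.99986472, -0.00744512,  0.01466685,  0.08491382],
       [-0.01438253, -0.03690434, -0.9992153 ,  1.28024749],
       [ 0.        ,  0.        ,  0.        ,  1.        ]])}
```

View pics/top.png

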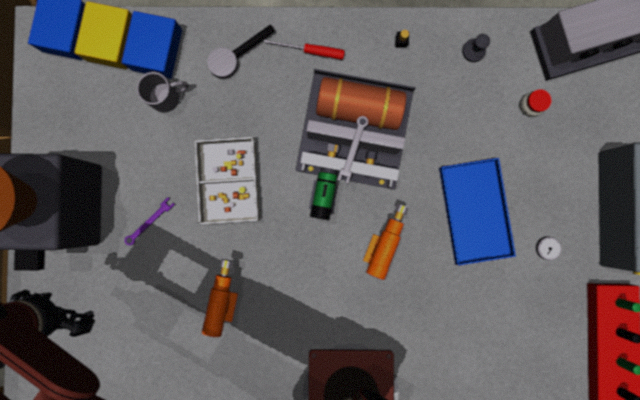

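View pics/scene.png

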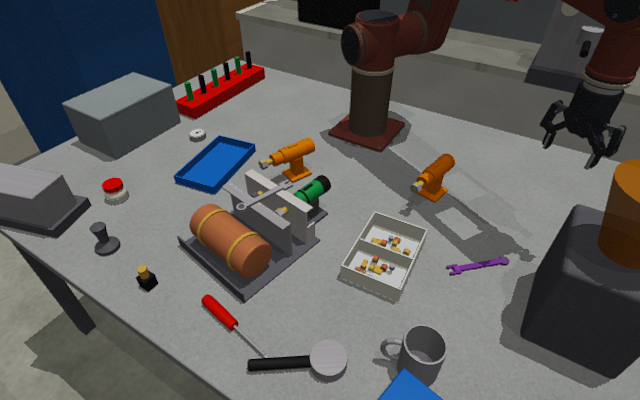

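The top view shows the chassis around (357,130), the green driver at (324,190) on the +y side, the spanner from (361,122) to (346,178), the tray at (477,211) and the bin at (227,180). The scene view agrees with this. Next I measure them.

```bash
cat > h.py <<'E'
import cv2,numpy as np
from plant import *
def cloud(d,c):
    K=c["intrinsics"];T=c["world_from_camera"]
    v,u=np.mgrid[:d.shape[0],:d.shape[1]]
    p=np.stack([(u-K[0,2])/K[0,0]*d,(v-K[1,2])/K[1,1]*d,d],-1)
    return p@T[:3,:3].T+T[:3,3]
def ray(uv,z,c):
    K=c["intrinsics"];T=c["world_from_camera"];uv=np.atleast_2d(uv).astype(float)
    r=np.c_[(uv-K[:2,2])/K[[0,1],[0,1]],np.ones(len(uv))]@T[:3,:3].T
    return T[:3,3]+r*((z-T[2,3])/r[:,2])[:,None]
def big(m):
    cs,_=cv2.findContours(m.astype(np.uint8),cv2.RETR_EXTERNAL,cv2.CHAIN_APPROX_NONE)
    return max(cs,key=cv2.contourArea)[:,0]
def rect(p): # centre, size, direction of the long side (deg)
    (c,s,a)=cv2.minAreaRect(np.float32(p[:,:2]*1000)); 
    if s[0]<s[1]: a+=90;s=s[::-1]
    return np.round(c,1),np.round(s,1),round((a+90)%180-90,2)
E
python3 - <<'E'
from h import *
z=np.load("pics/top.npz");im,d=z["im"],z["d"];c=get_calibration("top");P=cloud(d,c)
hsv=cv2.cvtColor(im,cv2.COLOR_RGB2HSV)
H,S,V=cv2.split(hsv);u=np.arange(640)[None];v=np.arange(400)[:,None]
roi=lambda a,b,e,f:(u>=a)&(u<b)&(v>=e)&(v<f)
t=(H>100)&(H<130)&(S>120)&roi(420,530,140,280)
print("tray",rect(ray(big(t),.03,c)), "tableZ",np.median(P[300:330,450:550,2]))
g=(H>45)&(H<85)&(S>100)&roi(290,350,150,230); q=big(g);print("driver",rect(ray(q,.1,c)),P[g][:,2].max())
b=(H<16)&(S>100)&roi(300,420,70,135);print("boiler",rect(ray(big(b),.075,c)))
R=roi(290,420,60,220);Z=P[...,2]
for a in np.arange(.1,.13,.003): print(round(a,3),((Z>a)&(Z<a+.003)&R).sum(),end=" ")
m=(Z>.109)&(Z<.12)&R&(S<60); 
s=(Z>.119)&(Z<.13)&R; print("\nsp",rect(ray(big(s),.123,c)))
base=(Z>.0)&R
o=im.copy();o[s]=(255,0,0);o[m]=(0,255,0)
cv2.imwrite("pics/m.png",cv2.resize(np.hstack([im[50:230,280:430],o[50:230,280:430]])[:,:,::-1],None,fx=2.6,fy=2.6,interpolation=cv2.INTER_NEAREST))
E
```

```text
tray (array([ 439.5, -298.8]), array([239.6, 143.8]), 9.49) tableZ -0.0010482219062579734
driver (array([482.7,  67.2]), array([82.6, 44. ]), -9.11) 1.2802474853776782
boiler (array([689.6, -16.4]), array([106.9,  98.3]), 79.69)
0.1 856 0.103 813 0.106 446 0.109 463 0.112 1011 0.115 601 0.118 227 0.121 239 0.124 76 0.127 7 
sp (array([575.1,   6. ]), array([153.6,  25.3]), -17.74)
```

View pics/m.png

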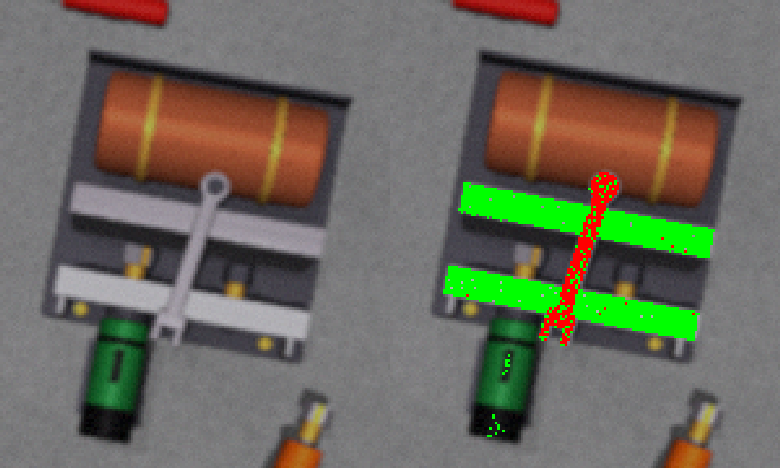

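The mask shows both flange strips (green) and the spanner (red), cleanly separated. Next I fit the chassis and approach the spanner.

Run:
```python
from h import *
z=np.load("pics/top.npz");im,d=z["im"],z["d"];c=get_calibration("top");P=cloud(d,c)
S=cv2.cvtColor(im,cv2.COLOR_RGB2HSV)[...,1];Z=P[...,2]
m=np.zeros(Z.shape,bool);m[60:220,290:400+20]=True
m&=(Z>.109)&(Z<.13)&(S<60)
m=cv2.morphologyEx(m.astype(np.uint8),cv2.MORPH_OPEN,np.ones((5,5)))
cs,_=cv2.findContours(m,cv2.RETR_EXTERNAL,cv2.CHAIN_APPROX_NONE)
pts=np.vstack([ray(k[:,0],.115,c) for k in cs if cv2.contourArea(k)>100])
r=rect(pts);print("chassis",r,len(cs))
a=np.deg2rad(r[2]-90 if r[2]>0 else r[2]+90);ex=np.array([np.cos(a),np.sin(a)]);ey=np.array([-ex[1],ex[0]])
C=r[0];print(np.rad2deg(a),"head",C+45*ey, "driver in chassis",[(np.array([482.7,67.2])-C)@e for e in(ex,ey)])
sp=np.array([575.1,6.]);print("sp in chassis",(sp-C)@ex,(sp-C)@ey)
for yaw in(-17.74,162.26):print(inverse_kinematics([.575,.006,.2],[np.pi,0,np.deg2rad(yaw)]))
for yaw in(9.5,-170.5):print(inverse_kinematics([.4395,-.2988,.1],[np.pi,0,np.deg2rad(yaw)]))
```

```text
chassis (array([582. ,   1.2]), array([216.5, 134.6]), 85.4) 2
-4.599999999999994 head [585.60895159  46.05504953] driver in chassis [np.float64(-104.27327163641003), np.float64(57.82365279225663)]
sp in chassis -7.262729098126605 4.231166038720862
[-1.26683065e-01  9.70188457e-02  1.65180717e+00 -4.44089210e-16
  1.39276664e+00  1.75373467e+00]
[-0.12668307  0.09701885  1.65180717  0.          1.39276664 -1.38785798]
[-7.45524428e-01  8.50908719e-02  1.85998125e+00 -4.44089210e-16
  1.19652054e+00  6.59465619e-01]
[-0.74552443  0.08509087  1.85998125  0.          1.19652054 -2.48212703]
```

Run:
```python
from h import *
z=np.load("pics/top.npz");im,d=z["im"],z["d"];c=get_calibration("top");P=cloud(d,c)
S=cv2.cvtColor(im,cv2.COLOR_RGB2HSV)[...,1];Z=P[...,2]
m=np.zeros(Z.shape,bool);m[60:220,290:420]=True
Zs=cv2.medianBlur(Z.astype(np.float32),3)
m&=(Zs>.109)&(Zs<.1185)&(S<60)
m=cv2.morphologyEx(m.astype(np.uint8),cv2.MORPH_OPEN,np.ones((7,7)))
n,l,st,ce=cv2.connectedComponentsWithStats(m)
k=[i for i in range(1,n) if st[i,4]>100];print(n,[st[i] for i in k])
mid=np.median([ce[i][1] for i in k])
Q=[]
for s in(0,1):
    pts=np.vstack([ray(np.argwhere(l==i)[:,::-1],.115,c) for i in k if (ce[i][1]>mid)==s or 0])
    r=rect(pts);Q.append(r);print(r)
```

```text
5 [array([308, 121,  46,  18, 528], dtype=int32), array([361, 131,  42,  17, 479], dtype=int32), array([302, 153,  43,  16, 468], dtype=int32), array([351, 162,  47,  18, 530], dtype=int32)]
(array([608.6,  -0. ]), array([218.1,  26.2]), 79.78)
(array([537. ,  12.5]), array([218.7,  25.3]), 79.7)
```

Run:
```python
from h import *
O=[np.pi,0,np.deg2rad(-17.74)]
movep([.50,.006,.26],O); gripper_to(.04,80)
c=get_calibration("wrist");im,d=get_image("wrist")
np.savez("pics/w1.npz",im=im,d=d,T=c["world_from_camera"],K=c["intrinsics"])
K,T=c["intrinsics"],c["world_from_camera"]
def proj(p): q=T[:3,:3].T@(np.array(p)-T[:3,3]);q=K@q;return tuple(int(x) for x in q[:2]/q[2])
o=im[:,:,::-1].copy()
for p in([.5751,.006,.123],[.5808,.0505,.085],[.5728,.0063,.115],[.5648,-.038,.085]):
    print(proj(p));cv2.drawMarker(o,proj(p),(0,0,255),0,12)
cv2.imwrite("pics/w1.png",o);print(observe()["time_s"],observe()["eef_pos"],observe()["ft_force"])
```

```text
(294, 108)
(255, 115)
(295, 110)
(339, 103)
2.9083 [0.50000732 0.00604296 0.25999532] [ 0.11118081  0.21867629 -0.11174106]
```

View pics/w1.png

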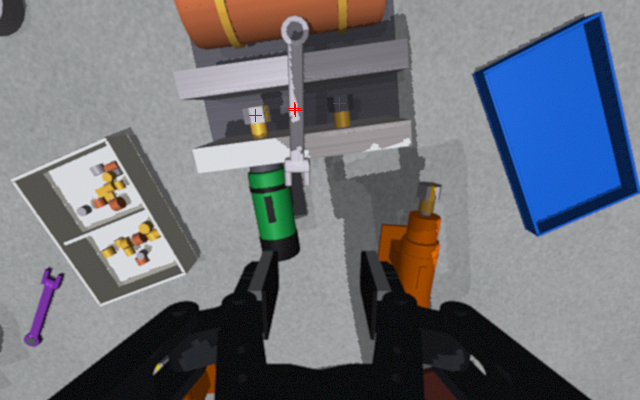

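The wrist view confirms the measurements. The spanner shank is under its mark at (294,108), the bright head is at (256,115) and the dark idle head is at (340,103). Next I grasp and lift the spanner.

Run:
```python
from h import *
p=lambda s:print(s,{k:np.round(v,3) for k,v in observe().items() if k in("time_s","eef_pos","ft_force","opening","grasp_force")})
print(move_l([.5751,.006,.17],.15), move_l([.5751,.006,.111],.06,max_force=15));p("down")
gripper_to(0.0,80);p("grip")
move_l([.5751,.006,.20],.1);p("lift")
c=get_calibration("wrist");im,d=get_image("wrist");cv2.imwrite("pics/w2.png",im[:,:,::-1])
```

```text
False False
down {'time_s': np.float64(4.975), 'eef_pos': array([0.576, 0.006, 0.112]), 'ft_force': array([ 0.771, -0.081, -0.246]), 'grasp_force': np.float64(0.0), 'opening': np.float64(0.04)}
grip {'time_s': np.float64(5.442), 'eef_pos': array([0.575, 0.006, 0.111]), 'ft_force': array([-0.456, -1.08 , -0.033]), 'grasp_force': np.float64(0.0), 'opening': np.float64(0.0)}
lift {'time_s': np.float64(6.483), 'eef_pos': array([0.575, 0.006, 0.199]), 'ft_force': array([-0.834, -0.42 , -0.154]), 'grasp_force': np.float64(0.0), 'opening': np.float64(-0.0)}
```

View pics/w2.png

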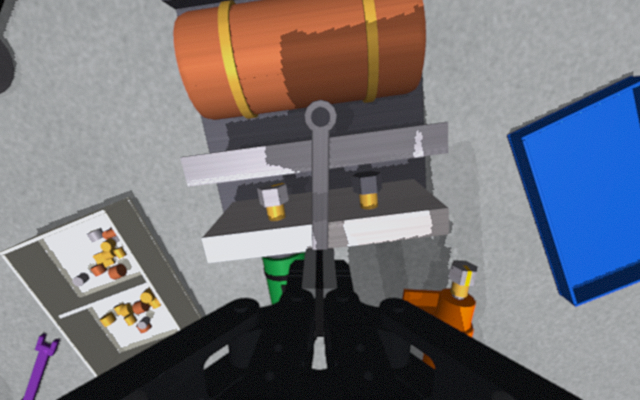

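The fingers shut above the shank without gripping it; the spanner looks undisturbed, with its shank at (318,180). I'll check its pose from the top camera, then go deeper with a narrower opening.

```bash
cat >> h.py <<'E'
def p(s):print(s,{k:np.round(v,3).tolist() for k,v in observe().items() if k in("time_s","eef_pos","ft_force","opening","grasp_force")})
E
python3 - <<'E'
from h import *
gripper_to(.034,80)
c=get_calibration("wrist");im,d=get_image("wrist");P=cloud(d,c)
Z=P[...,2];s=(Z>.1185)&(Z<.128)&(P[...,0]>.5)&(abs(P[...,1]-.006)<.04)&(P[...,0]<.66)&(np.arange(400)[:,None]<245)
q=P[s];v,_,_,_=cv2.fitLine(np.float32(q[:,:2]),cv2.DIST_L2,0,.01,.01)[:4].ravel(),0,0,0
print(len(q),"z",np.percentile(q[:,2],[10,50,90]),"ang",np.rad2deg(np.arctan(v[1]/v[0])),"y at .575",v[3]+(.575-v[2])*v[1]/v[0],"x max",q[:,0].max())
move_l([.5751,.006,.102],.08,max_force=15);p("down")
gripper_to(0.0,80);p("grip")
E
```

```text
2668 z [0.12237093 0.12337243 0.12437105] ang -17.833065 y at .575 0.004920233 x max 0.6497940880500941
down {'time_s': 8.383, 'eef_pos': [0.576, 0.006, 0.103], 'ft_force': [-0.266, -0.938, -1.158], 'grasp_force': 0.0, 'opening': 0.034}
grip {'time_s': 8.808, 'eef_pos': [0.575, 0.006, 0.102], 'ft_force': [-0.722, -0.463, -0.468], 'grasp_force': 0.0, 'opening': 0.0}
```

Run:
```python
from h import *
im,d=get_image("wrist");im2,_=get_image("scene");p("")
cv2.imwrite("pics/w3.png",np.hstack([cv2.resize(im[150:,170:470],(420,350)),cv2.resize(im2[120:280,180:340],(350,350),interpolation=cv2.INTER_CUBIC)])[:,:,::-1])
```

```text
{'time_s': 8.908, 'eef_pos': [0.575, 0.006, 0.102], 'ft_force': [-0.55, 0.634, -0.158], 'grasp_force': 0.0, 'opening': 0.0}
```

View pics/w3.png

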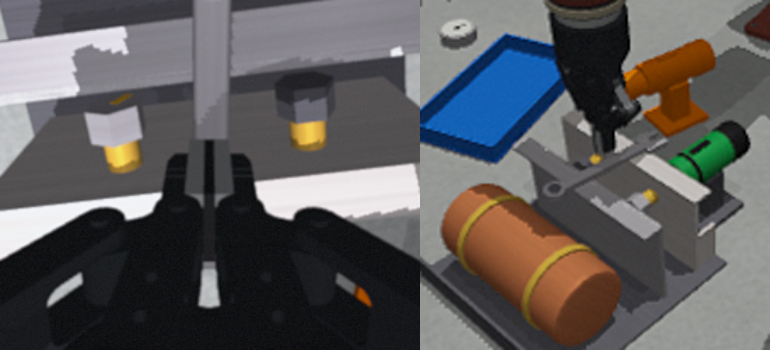

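In the wrist crop the tips sit beside the shank at (210,180) with a grey strip between them. In the scene crop the finger seems to end near the front plate at (603,150). I'll locate the fingertips in 3D from depth.

Run:
```python
from h import *
print(observe()["tcp_rot"],observe()["q"])
for n in("scene","top"):
    c=get_calibration(n);im,d=get_image(n);P=cloud(d,c);
    K,T=c["intrinsics"],c["world_from_camera"]
    for q in([.575,.006,.102],[.575,.006,.121],[.575,.006,.123]):
        w=K@(T[:3,:3].T@(np.array(q)-T[:3,3]));print(n,np.round(w[:2]/w[2]))
    if n=="scene":
        m=(im.max(-1)<60)&(P[...,2]>.09)&(P[...,2]<.2)&(np.hypot(P[...,0]-.57,P[...,1]-.0)<.12)
        for a in np.arange(.09,.2,.01):
            k=m&(P[...,2]>=a)&(P[...,2]<a+.01)
            if k.sum():print(round(a,2),k.sum(),P[k].min(0).round(3),P[k].max(0).round(3))
        cv2.imwrite("pics/s4.png",cv2.resize(im[120:220,220:320],(700,700),interpolation=cv2.INTER_CUBIC)[50:600,:,::-1])
```

```text
[-3.14156692e+00 -8.08707891e-05 -3.09612654e-01] [-1.26662560e-01  1.84145236e-01  1.74568613e+00  1.13105439e-05
  1.21167708e+00  1.75374244e+00]
scene [265. 201.]
scene [265. 195.]
scene [265. 194.]
0.09 23 [ 0.506 -0.045  0.09 ] [0.575 0.087 0.1  ]
0.1 30 [0.472 0.052 0.102] [0.508 0.082 0.11 ]
0.11 17 [ 0.477 -0.068  0.11 ] [0.639 0.092 0.114]
0.12 8 [ 0.633 -0.019  0.123] [ 0.64  -0.011  0.126]
0.14 8 [0.573 0.003 0.146] [0.586 0.018 0.149]
0.15 24 [0.575 0.001 0.151] [0.587 0.021 0.16 ]
0.16 28 [0.573 0.002 0.161] [0.587 0.021 0.17 ]
0.17 11 [0.574 0.003 0.171] [0.588 0.021 0.178]
0.18 30 [ 0.564 -0.017  0.181] [0.594 0.039 0.19 ]
0.19 57 [ 0.57  -0.024  0.191] [0.597 0.045 0.2  ]
top [352. 150.]
top [352. 149.]
top [352. 149.]
```

View pics/s4.png

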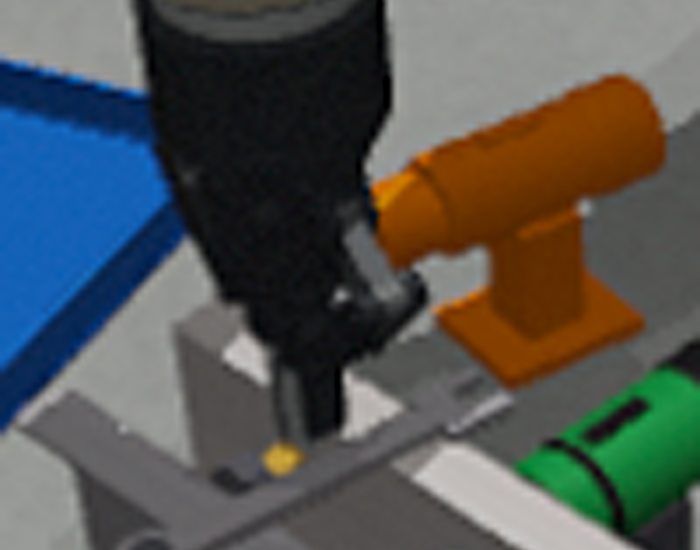

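The shut fingers end above the spanner, at about row 189 in scene pixels, although the reported TCP should be below it. I'll read the tip heights from the wrist depth.

Run:
```python
from h import *
c=get_calibration("wrist");im,d=get_image("wrist");P=cloud(d,c);p("")
for v in range(230,340,8): print(v,[(tuple(P[v,u].round(3).tolist()),int(im[v,u].mean())) for u in(300,320,340)])
c=get_calibration("scene");im,d=get_image("scene");P=cloud(d,c)
for v in range(170,206,2): print(v,[(tuple(P[v,u].round(3).tolist()),int(im[v,u].mean())) for u in(261,266)])
```

```text
{'time_s': 9.058, 'eef_pos': [0.575, 0.006, 0.102], 'ft_force': [-0.831, -0.034, 0.234], 'grasp_force': 0.0, 'opening': -0.0}
230 [((0.554, 0.029, 0.028), 84), ((0.586, 0.001, 0.124), 114), ((0.548, -0.004, 0.038), 83)]
238 [((0.553, 0.028, 0.044), 85), ((0.581, 0.003, 0.123), 112), ((0.547, -0.003, 0.053), 81)]
246 [((0.553, 0.027, 0.06), 84), ((0.577, 0.004, 0.124), 115), ((0.548, -0.002, 0.068), 85)]
254 [((0.553, 0.027, 0.074), 82), ((0.585, 0.002, 0.15), 15), ((0.548, -0.001, 0.081), 82)]
262 [((0.584, 0.012, 0.151), 17), ((0.585, 0.002, 0.158), 14), ((0.579, -0.006, 0.151), 16)]
270 [((0.584, 0.011, 0.157), 29), ((0.585, 0.002, 0.165), 16), ((0.579, -0.005, 0.158), 27)]
278 [((0.585, 0.011, 0.165), 13), ((0.585, 0.002, 0.171), 15), ((0.579, -0.005, 0.165), 19)]
286 [((0.584, 0.011, 0.17), 18), ((0.585, 0.002, 0.177), 12), ((0.579, -0.005, 0.17), 12)]
294 [((0.589, 0.008, 0.185), 14), ((0.583, 0.003, 0.178), 33), ((0.586, -0.006, 0.186), 16)]
302 [((0.588, 0.008, 0.189), 16), ((0.579, 0.004, 0.178), 31), ((0.584, -0.005, 0.188), 17)]
310 [((0.588, 0.008, 0.193), 15), ((0.576, 0.
[... 758 characters left out ...]
24)]
184 [((0.586, 0.009, 0.165), 72), ((0.578, 0.017, 0.162), 22)]
186 [((0.586, 0.008, 0.158), 66), ((0.578, 0.016, 0.156), 22)]
188 [((0.589, 0.01, 0.155), 62), ((0.58, 0.018, 0.152), 21)]
190 [((0.586, 0.007, 0.145), 71), ((0.546, -0.014, 0.107), 76)]
192 [((0.548, -0.029, 0.095), 141), ((0.566, 0.004, 0.123), 88)]
194 [((0.576, -0.004, 0.121), 101), ((0.571, 0.008, 0.123), 90)]
196 [((0.583, 0.001, 0.121), 89), ((0.576, 0.011, 0.121), 68)]
198 [((0.59, 0.007, 0.123), 91), ((0.546, -0.017, 0.08), 64)]
200 [((0.587, 0.004, 0.114), 73), ((0.544, -0.019, 0.07), 81)]
202 [((0.54, -0.042, 0.049), 81), ((0.545, -0.019, 0.063), 81)]
204 [((0.6, 0.014, 0.115), 103), ((0.542, -0.022, 0.053), 80)]
```

The tips end at z≈0.144 while the reported TCP is 0.102, so the offset is about 41 mm. I'll check the saved start image to see whether it was already there.

Run:
```python
from h import *
z=np.load("pics/scene.npz");im,d=z["im"],z["d"];c=get_calibration("scene");P=cloud(d,c)
m=(im.max(-1)<60)&(np.hypot(P[...,0]-.241,P[...,1]-.577)<.1)&(P[...,2]>.1)
q=P[m];print("start: TCP z .192; lowest dark", np.sort(q[:,2])[:10].round(3), q[np.argsort(q[:,2])[:4]].round(3))
z=np.load("pics/w1.npz");c={"intrinsics":z["K"],"world_from_camera":z["T"]};P=cloud(z["d"],c)
m=(z["im"].max(-1)<60)&(np.hypot(P[...,0]-.5,P[...,1]-.006)<.06)&(P[...,2]>.2)
q=P[m];print("w1: TCP z .26, opening .04", np.sort(q[:,2])[:10].round(3));p("")
```

```text
start: TCP z .192; lowest dark [0.247 0.249 0.249 0.249 0.249 0.25  0.25  0.251 0.251 0.251] [[0.23  0.533 0.247]
 [0.227 0.536 0.249]
 [0.269 0.616 0.249]
 [0.232 0.53  0.249]]
w1: TCP z .26, opening .04 [0.3   0.301 0.301 0.301 0.302 0.302 0.302 0.302 0.302 0.302]
 {'time_s': 9.108, 'eef_pos': [0.575, 0.006, 0.102], 'ft_force': [-0.57, 0.824, -0.813], 'grasp_force': 0.0, 'opening': -0.0}
```

The offset was constant from the start: 0.247 when open at TCP 0.192, and 0.300 at TCP 0.26. So the real fingertips sit about 41 mm behind the reported TCP. I'll subtract that from every commanded height.

```bash
echo 'D=.041 # real tips stand this much behind the reported TCP' >> h.py
python3 - <<'E'
from h import *
move_l([.5751,.0055,.17-D],.15);gripper_to(.034,80)
print(move_l([.5751,.0055,.107-D],.06,max_force=12));p("down")
gripper_to(0.0,80);p("grip")
c=get_calibration("wrist")
if observe()["opening"]>.008:
    move_l([.5751,.0055,.20-D],.1);p("lift")
    c=get_calibration("wrist");im,d=get_image("wrist");P=cloud(d,c);cv2.imwrite("pics/w5.png",im[:,:,::-1])
    Z=P[...,2];s=(Z>.185)&(Z<.235)&(P[...,0]>.59)&(abs(P[...,1])<.06)
    q=P[s&(im.min(-1)>60)];print(len(q));print(np.polyfit(q[:,0],q[:,2],1),q.min(0),q.max(0))
E
```

```text
False
down {'time_s': 11.067, 'eef_pos': [0.576, 0.005, 0.067], 'ft_force': [-0.634, 0.191, -0.499], 'grasp_force': 0.0, 'opening': 0.034}
grip {'time_s': 11.383, 'eef_pos': [0.576, 0.005, 0.067], 'ft_force': [-0.29, -0.271, 4.57], 'grasp_force': 78.482, 'opening': 0.012}
lift {'time_s': 12.467, 'eef_pos': [0.574, 0.006, 0.158], 'ft_force': [0.555, 0.863, -2.053], 'grasp_force': 77.994, 'opening': 0.012}
6118
[0.00599468 0.21079919] [ 0.59004504 -0.02691277  0.21146944] [0.64871988 0.00677214 0.21720665]
```

The spanner is held level, so I carry it to the tray.

Run:
```python
from h import *
O=[np.pi,0,np.deg2rad(9.5)]
movep([.4395,-.2988,.16],O)
move_l([.4395,-.2988,.02],.15);p("above")
print(move_l([.4395,-.2988,-.034],.04,max_force=8));p("low")
gripper_to(.045,80);p("open");hold(.3)
move_l([.4395,-.2988,.16],.2)
im,d=get_image("top");c=get_calibration("top");P=cloud(d,c)
im,d=get_image("wrist");cv2.imwrite("pics/w6.png",im[:,:,::-1]);c=get_calibration("wrist");P=cloud(d,c)
S=cv2.cvtColor(im,cv2.COLOR_RGB2HSV)[...,1]
e=np.array([np.cos(.1658),np.sin(.1658)]);x=(P[...,:2]-[.4395,-.2988])@e;y=(P[...,:2]-[.4395,-.2988])@[-e[1],e[0]]
m=(S<70)&(im.min(-1)>60)&(abs(x)<.11)&(abs(y)<.06)&(P[...,2]<.05);q=P[m]
print(m.sum(),"x",x[m].min(),x[m].max(),"y",y[m].min(),y[m].max(),"z",np.percentile(q[:,2],[5,50,95]));p("up")
```

```text
above {'time_s': 14.858, 'eef_pos': [0.44, -0.299, 0.021], 'ft_force': [0.229, 0.276, -1.606], 'grasp_force': 78.004, 'opening': 0.012}
False
low {'time_s': 16.358, 'eef_pos': [0.44, -0.299, -0.034], 'ft_force': [-1.686, 1.894, 2.119], 'grasp_force': 79.834, 'opening': 0.012}
open {'time_s': 16.775, 'eef_pos': [0.44, -0.299, -0.034], 'ft_force': [0.173, -0.618, 0.078], 'grasp_force': 0.0, 'opening': 0.045}
2085 x -0.0755532099598471 0.07678783474892649 y -0.013172643983805438 0.011928477712924032 z [0.01088403 0.01227961 0.01363234]
up {'time_s': 18.292, 'eef_pos': [0.439, -0.298, 0.158], 'ft_force': [-0.133, -0.075, -0.685], 'grasp_force': 0.0, 'opening': 0.045}
```

View pics/w6.png

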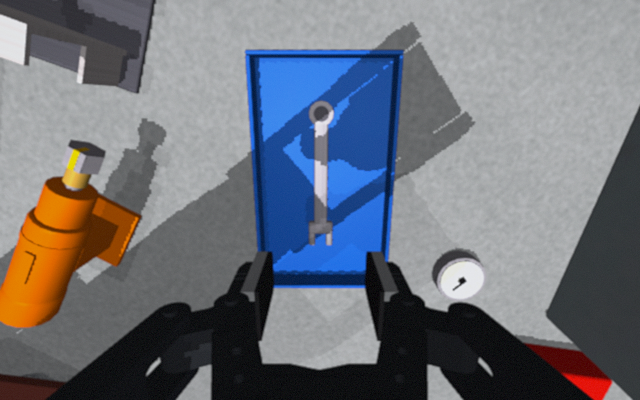

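The spanner lies flat and centred in the tray, from (320,113) to (320,240) in the wrist view. Now I go for the head.

Run:
```python
from h import *
O=[np.pi,0,np.deg2rad(-10.26)]
movep([.5808,.0505,.17],O)
move_l([.5808,.0505,.10],.15);p("above")
print(move_l([.5808,.0505,.066-D],.05,max_force=10));p("down")
gripper_to(0,40);p("grip");hold(.7);p("held")
im,d=get_image("wrist");im2,_=get_image("scene")
cv2.imwrite("pics/w7.png",np.hstack([cv2.resize(im[150:,170:470],(420,350)),cv2.resize(im2[120:280,180:340],(350,350),interpolation=cv2.INTER_CUBIC)])[:,:,::-1])
```

```text
above {'time_s': 20.317, 'eef_pos': [0.581, 0.05, 0.101], 'ft_force': [0.529, 0.212, -0.758], 'grasp_force': 0.0, 'opening': 0.045}
False
down {'time_s': 21.967, 'eef_pos': [0.581, 0.05, 0.025], 'ft_force': [-0.176, -0.293, 0.949], 'grasp_force': 0.0, 'opening': 0.045}
grip {'time_s': 22.283, 'eef_pos': [0.581, 0.051, 0.025], 'ft_force': [-0.391, 0.862, 2.602], 'grasp_force': 39.107, 'opening': 0.023}
held {'time_s': 22.983, 'eef_pos': [0.581, 0.051, 0.025], 'ft_force': [-1.944, -0.161, 5.373], 'grasp_force': 39.322, 'opening': 0.023}
```

View pics/w7.png

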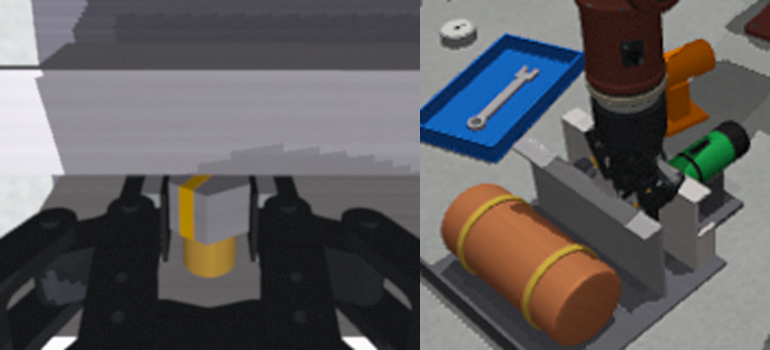

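The pads (wrist crop at (165,215) and (250,215)) clasp the bright head with the yellow mark, and the opening matches its flats. I'll check that the head stands still.

Run:
```python
from h import *
def mark():
    im,_=get_image("wrist");h=cv2.cvtColor(im[268:325,285:352],cv2.COLOR_RGB2HSV)
    m=cv2.inRange(h,(15,120,80),(35,255,255));return [round(float(v),2) for v in np.argwhere(m).mean(0)]+[int((m>0).sum())]
a=mark();p("a");hold(1.5);b=mark();p("b");print(a,b)
```

```text
a {'time_s': 23.133, 'eef_pos': [0.581, 0.051, 0.025], 'ft_force': [-1.599, 0.701, 5.738], 'grasp_force': 39.322, 'opening': 0.024}
b {'time_s': 24.683, 'eef_pos': [0.581, 0.051, 0.025], 'ft_force': [-1.632, 0.102, 5.693], 'grasp_force': 39.322, 'opening': 0.023}
[32.72, 21.84, 584] [32.76, 21.88, 585]
```

The mark has not moved in 1.5 s and the forces are steady, so I hand in.

```bash
python3 -c "
from plant import *
print(job_done())"
```

```text
the job is handed in; nothing more can be done
None
```

I handed the job in with the spanner flat and released at the centre of the blue tray and the driver's bolt head gripped at about 39 N, its mark still over 1.5 s; the fingertips really sit about 41 mm behind the reported TCP, so I lowered every height by that much, which leaves the grasp-point check at risk if it is judged from the reported TCP, and no verdict came back.

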